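Fold out the crank grip and clamp the felt tin

ROBOT

A 6-joint arm with a two-finger parallel gripper is mounted at the origin on a cart in front of the work surface, level with it; the furniture and walls round the work are solid. World frame = base frame: x ahead of the robot, y to its left, z up, the work surface at z = 0. Lengths are in m, angles in degrees, forces in N, time in s.
With the tool pointing down it reaches from about 0.35 to 0.875 m from the base axis. Payload 4.2 kg.
Tool frame: the origin (TCP) lies midway between the tips of the shut fingers; the grasp point (between the pads) lies 19 mm behind it; y points along the fingers, z is the direction in which the jaws open and shut, and the axes are right-handed (so a half turn about y gives the same grasp; the last joint's range is limited). The gripper opens to 87 mm and grips with 3 to 60 N. Pads are 19 mm wide; open, the fingers measure 117 mm over their backs; the gripper's body (75 mm by 190 mm) begins 51 mm behind the grasp point.
Start: joints at [78.873, 22.042, 0.453, 0, -68.411, -14.817], TCP at [0.273, 0.562, 0.223] pointing down, gripper open.
Joint ranges: [-179.83, 179.83], [-69.29, 118.12], [-61.27, 80.66], [-181.25, 117.63], [-171.15, -9.14], [-177.46, 177.46]. Speed limits (degrees/s): [159.86, 159.86, 180, 180, 180, 180].

INTERFACE

Orientations are given as [roll, pitch, yaw] about the fixed x, y, z axes, in that order (R = Rz(yaw) Ry(pitch) Rx(roll)).
In Python, from workcell import env gives the robot as it stands. The module is installed in compiled form; this text tells all that it offers. Calls block until the motion is done:
- env.goto(position, orientation): joint-space move of the TCP to a pose.
- env.move_straight(position, rotation=None, rate=0.15, force_limit=None): straight line of the TCP; rotation=None keeps the orientation; rate is the mean speed in m/s. With force_limit (N) it stops when the force on the tool has changed by that much, and returns True; else False.
- env.set_joints(angles): joint-space move.
- env.gripper_to(opening, grasp_force=None): opening from 0.0 (shut) to 1.0 (fully open); grasp_force is the grip in N (None keeps the last); returns when the fingers have stopped.
- env.dwell(seconds).
- env.inverse_kinematics(position, orientation): joint angles nearest the present ones, or None.
- env.read_state(): the state.
- env.grab_frame(name): name is "side" or "top" or "wrist"; returns a dict with "image" (400x640x3 uint8, blue, green, red), "fx", "fy", "cx", "cy" (pixels), "D" ([k1, k2, p1, p2, k3] as OpenCV has them; the pictures are not rectified), "position" and "orientation" of the camera in the world. Camera axes: x right, y up, looking along -z (the intrinsics and any distortion apply to the point x, -y, -z); pixel columns grow to the right and rows downward; lengths in m; the calibration is good to about 2 mm. A picture is of the moment at which its call begins. There is no depth.
A pose or a line that the arm cannot do raises env.Unreachable and nothing moves.
- env.close_job(): hands the job in, once; it reports no verdict.
Trained networks look in a picture, given as the dict that the camera call returned (one of the last four; its "shot" number tells which), for a name from the list of things; names that differ only in an ending like _2 or _b are one class to them, and where a whole thing is asked for, a point or a joint stands for the part that bears it (a point fixed in the world has none). Each returns a list of dicts, best first, with "score" (0 to 1); they miss things now and then, are a little off and sometimes report something else, mostly with a low value. They report only what shows in the picture. A call takes as long as a camera call. They do not tell look-alikes from the thing itself.
- env.search_frame(picture, thing): "xyz" ([x, y, z] in m, in world coordinates, good to about 4 mm: the middle of the surface that is visible of it).
- env.trace(picture, thing): "mask" (400x640 bool, what is visible of it).
The state is a dict: "clock": time; "joint_positions": joint angles; "qvel": joint speeds; "joint_torque": joint torques, N m; "position": TCP position; "tool_rot": TCP orientation; "force": force on the tool from outside, world axes, zero at the start; "wrist_torque": the same for the moment, N m; "opening": opening from 0.0 (shut) to 1.0 (fully open).
Only numpy, scipy, OpenCV 4.12 (cv2) and the standard library are available. Lean on these libraries where they do the work, as an engineer would, in place of code of your own. Each camera call takes 0.05 s, during which the arm holds its last target.

TASK

The round tin in the crank clamp must be held fast so that its tight lid can be twisted off next. Swing the folded grip of the crank up until it stands upright, then wind the crank clockwise by that grip until the spring-faced jaw has pushed the tin against the end stop and squeezes it firmly, with about 20 N, never so hard that the tin is dented (40 N). Let go with the grip left standing up and leave the other things on the bench where they are.

Things in the scene. Friction and masses are not known exactly. Their poses are not given: they have to be found in the camera images.
- crank_axis (a point): point on the vertical turning axis of the crank, at the height of the fold hinge, 98 mm above the bench. The clamp: grey bed 100 x 325 x 16 mm with a blue gear housing (94 x 98 mm, top 62 mm above the bench) under the crank; point z up, point y points along the bed from the housing to the jaw, tin and end stop
- fold_hinge (a point): the fold hinge pin at the outer end of the crank arm, 70 mm from crank_axis and at the same height. The steel arm is 13 mm wide, 7 mm thick, its top 11 mm below the pin; the two lugs round the pin are 24 mm wide overall
- knob (a point): centre of the ball knob at the free end of the folding grip, 43 mm from fold_hinge. Folded, the grip lies level above the arm and points from fold_hinge towards crank_axis, the knob 27 mm from that axis. Upright the knob stands 43 mm above fold_hinge
- grip: the black folding grip: a neck 11 mm thick that ends in a ball knob 21 mm across, its top 54 mm from the fold hinge (the thing's origin lies on fold_hinge). It spins freely on its stem. Pinched by the ball across the arm it swivels between the fingers, so the hand need not turn with it, neither in folding nor when it is carried round the circle; the fingers can straddle the arm. It may lag a little in the fingers: pressing it outwards brings it to its stop
- fold (a joint): fold angle of the grip in rad: 0 lies flat along the arm pointing inwards, 1.57 upright (working position), stop at 1.60. Stays where it is left (friction 0.05 N m); its pin is level and square to the arm
- crank (a joint): crank angle in rad, grows clockwise as seen from above, 0 to 8.3. Every rad moves the jaw 10 mm towards the end stop. Turning free takes about 4 N at the grip (0.28 N m friction); each 10 N of squeeze on the tin adds about 1.4 N. Friction holds a squeeze of up to 28 N when let go; above that it runs back to 28 N
- pad: black rubber-faced spring plate of the moving jaw, 70 x 6 x 32 mm; origin mid-face towards the tin, y axis at the tin. Springs give 0.5 mm per 10 N: from touch to full squeeze is only 0.1 to 0.2 rad of crank. A hand that stops between short strokes and just holds the grip feels it push back with about 1 N while free, 3.5 to 5 N once the squeeze is 15 to 25 N
- tin: round tin with white body and green lid, 66 mm across, 30 mm tall, standing loose on the bed between pad and end stop; origin at the centre of its underside. The pad first meets it and then slides it along the bed. The blue end stop beyond the tin (80 mm wide, 40 mm tall) has been set by hand anywhere from 7 to 42 mm beyond the tin, and its place is not measured: the end of winding must be felt
- big_weight: brass weight, 36 mm across, 40 mm tall, bystander beside the clamp; origin under its centre
- small_weight: brass weight, 30 mm across, 32 mm tall, bystander beside the clamp; origin under its centre
- collet: small brass collet, 21 mm across, 27 mm tall, bystander beside the clamp; origin under its centre
Not all that is in view belongs to the job. What is meant by the tin is not brown, and is the larger of those in its own colour.

How it is judged (in metres and radians):
On the way, in this order (a step that is already met when the one before it is completed fails the run):
1. the grip is swung up to its working position (within 0.15 rad of upright) (value of joint fold above 1.42 rad), for 0.1 s.
2. the crank is wound by the upright grip until the pad squeezes the tin with more than 8 N (contact force between pad and tin above 8 N and value of joint fold above 1.3 rad and contact force between the fingers and grip above 0.5 N), for 0.2 s.
At the end, for the whole second after the job is handed in: The pad squeezes the tin with 8 to 40 N against the end stop, the tin stands level (within 0.1 rad) and still, the crank is at rest and the grip still stands up (fold above 1.3 rad) (contact force between pad and tin between 8 and 40 N and value of joint fold above 1.3 rad and angle between tin's own z axis and vertical below 0.1 rad and linear speed of tin below 0.01 m/s and velocity of joint crank between -0.05 and 0.05 rad/s); the robot touches nothing.
It fails at once if the tin is squeezed with more than 40 N (contact force between pad and tin above 40 N).
It fails at once if a bystander is moved by more than 20 mm (distance of any of big_weight, small_weight, collet from where it was at the start of the episode above 0.02 m).
It also fails if it takes over 61 s, if anything falls off the work surface, if the arm or the gripper's body presses on something with over 40 N, if the wrist force passes 120 N, or if a joint passes its speed limit or range.

## Working session

There is one attempt and no reset: what is moved stays moved. The work goes in short steps, each a Python script; the robot and the scene stay as the last script left them, time stands still between calls to the robot, and variables do not carry over. Pictures are saved under pics/ and viewed, and the job is handed in when it is done.

```bash
mkdir -p pics; ls; python3 - <<'E'
from workcell import env
import cv2
s=env.read_state(); print({k:s[k] for k in s if k in('clock','position','tool_rot','force','opening')})
for n in('side','top','wrist'):
    f=env.grab_frame(n); cv2.imwrite(f'pics/{n}0.png',f['image']); print(n,f['position'],f['orientation'],f['fx'],f['D'])
    for t in('knob','fold_hinge','grip','tin','pad','crank_axis','big_weight','small_weight','collet'):
        try:
            print(t,[( [round(float(v),3) for v in r['xyz']],round(r['score'],2)) for r in env.search_frame(f,t)][:4])
        except Exception as e: print(t,e)
print(env.read_state()['clock'])
E
```

```text
pics
{'clock': 0.0, 'position': array([0.27312286, 0.56148043, 0.22145321]), 'tool_rot': array([-8.98729315e+01,  5.43952706e-03,  1.54047581e+02]), 'force': array([-0.21816034,  0.36154743,  0.06426544]), 'opening': 0.9977701359562102}
side [ 0.41988797 -0.53282828  0.60472242] [ 53.6602965   -0.56265365 -14.56391138] 457.6553110269154 [0.01579593 0.         0.         0.         0.        ]
knob [([0.531, -0.017, 0.103], 0.59)]
fold_hinge [([0.532, -0.019, 0.089], 0.76), ([0.625, 0.163, 0.017], 0.64)]
grip [([0.53, -0.017, 0.107], 0.66)]
tin [([0.57, 0.249, 0.022], 0.96), ([0.725, 0.25, 0.032], 0.78), ([0.644, 0.051, 0.047], 0.66)]
pad [([0.53, -0.019, 0.101], 0.47), ([0.61, 0.016, 0.054], 0.42)]
crank_axis [([0.556, -0.041, 0.052], 0.58)]
big_weight [([0.548, 0.083, 0.037], 0.47)]
small_weight [([0.683, -0.022, 0.024], 0.46)]
collet [([0.626, 0.163, 0.02], 0.5)]
top [0.4529181  0.13249985 0.93761511] [  8.91925637  -0.88796769 -91.61499565] 483.7969073446746 [0.00979293 0.         0.         0.         0.        ]
knob [([0.528, -0.006, 0.105], 0.52)]
fold_hinge [([0.532, -0.009, 0.106], 0.78)]
grip [([0.532, -0.01, 0.107], 0.65)]
tin [([0.645, 0.063, 0.051], 0.88), ([0.718, 0.266, 0.03], 0.86), ([0.572, 0.256, 0.022], 0.6)]
pad [([0.528, -0.005, 0.104], 0.25)]
crank_axis [([0.592, 0.008, 0.038], 0.83), ([0.543, 0.085, 0.027], 0.23), ([0.688, -0.021, 0.015], 0.2)]
big_weight [([0.543, 0.085, 0.025], 0.55)]
small_weight [([0.689, -0.018, 0.02], 0.72)]
collet []
wrist [0.34960107 0.52410896 0.38660261] [-1.77616987e+01 -2.72477503e-02 -1.15968436e+02] 276.6256192517346 [-0.03887998  0.          0.          0.          0.        ]
knob []
fold_hinge []
grip []
tin []
pad []
crank_axis []
big_weight []
small_weight []
collet []
1.5
```

View pics/side0.png

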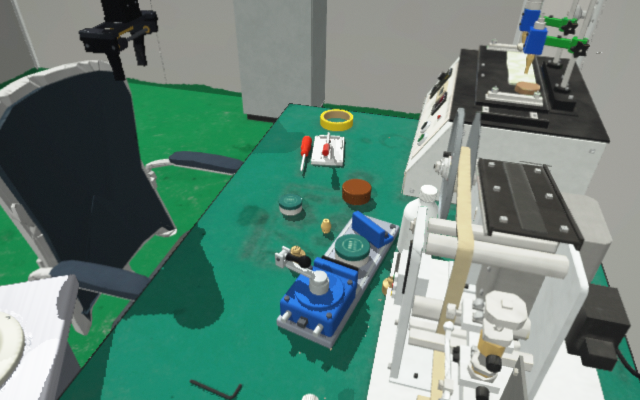

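View pics/top0.png

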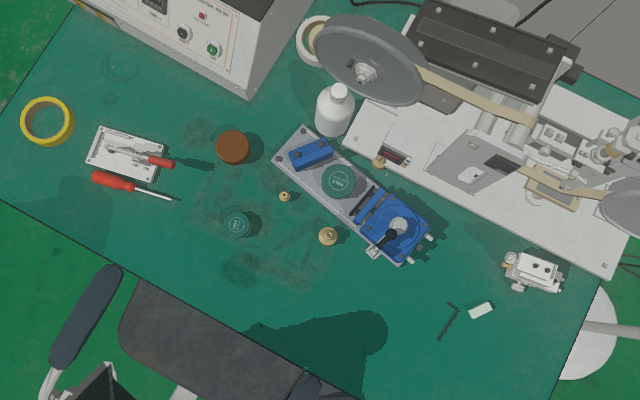

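Tin candidates: the green-lid tin in the clamp at top (339,181), the small green tin at top (237,224), and the brown tin at top (232,147). I choose the one in the clamp, since it isn't brown and is the larger of the two green ones. I'll check it in close crops.

```bash
python3 - <<'E'
import cv2
a=cv2.imread('pics/top0.png')[110:280,260:450]; cv2.imwrite('pics/topc.png',cv2.resize(a,None,fx=4,fy=3.5*4/3.5*0.85 if 0 else 3.5,interpolation=cv2.INTER_CUBIC)[:600,:800])
a=cv2.imread('pics/side0.png')[205:345,260:420]; cv2.imwrite('pics/sidec.png',cv2.resize(a,None,fx=4,fy=4,interpolation=cv2.INTER_CUBIC))
E
```

```text
(no output)
```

View pics/topc.png

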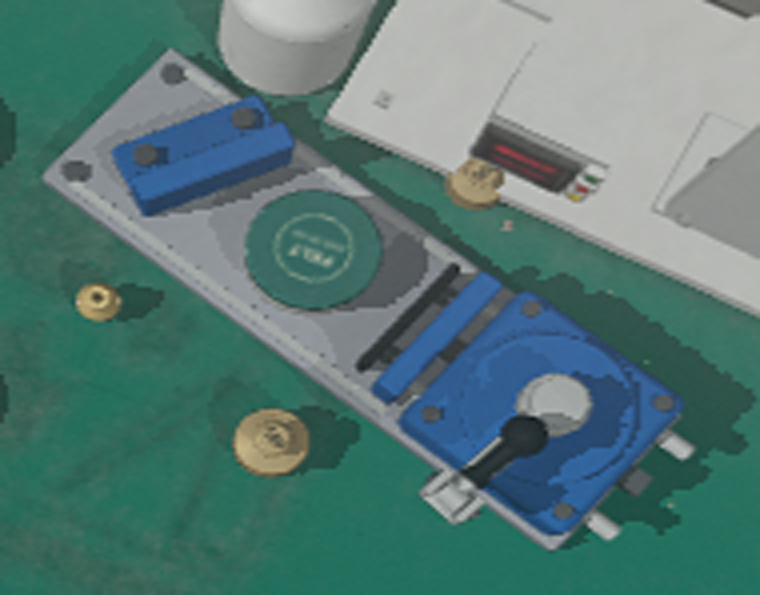

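View pics/sidec.png

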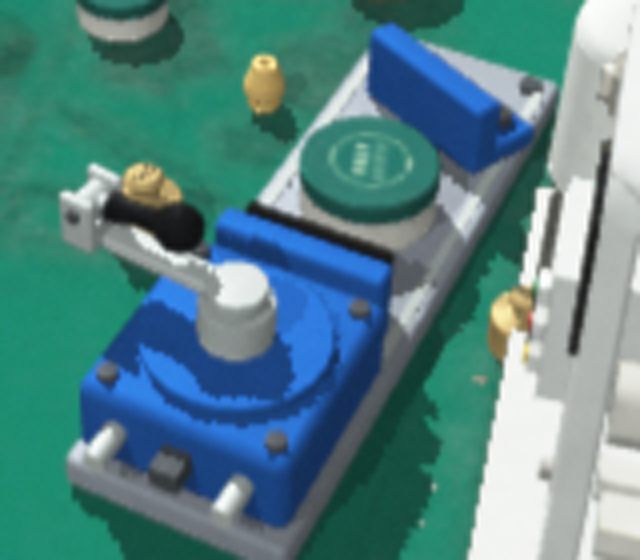

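The crop confirms the choice: the tin with green lid and white body sits between the black pad and the blue stop. Next I measure the hinge, axis and knob from both views.

```bash
cat > h.py <<'E'
from workcell import env
import numpy as np, cv2
from scipy.spatial.transform import Rotation as Ro
def ray(f,uv):
    K=np.array([[f['fx'],0,f['cx']],[0,f['fy'],f['cy']],[0,0,1]])
    p=cv2.undistortPoints(np.array([[uv]],float),K,np.array(f['D'],float))[0,0]
    d=Ro.from_euler('xyz',f['orientation'],degrees=True).apply([p[0],-p[1],-1]); return np.array(f['position']),d
def atz(f,uv,z):
    o,d=ray(f,uv); return o+d*(z-o[2])/d[2]
def tri(f,uv,g,uw):
    o,d=ray(f,uv);p,e=ray(g,uw); d=d/np.linalg.norm(d); e=e/np.linalg.norm(e)
    s=np.linalg.lstsq(np.c_[d,-e],p-o,rcond=None)[0]; a=o+s[0]*d;b=p+s[1]*e
    return (a+b)/2,np.linalg.norm(a-b)
def project(f,P):
    R=Ro.from_euler('xyz',f['orientation'],degrees=True); c=R.inv().apply(np.atleast_2d(P)-f['position'])
    K=np.array([[f['fx'],0,f['cx']],[0,f['fy'],f['cy']],[0,0,1]])
    c=c*[1,-1,-1]
    return cv2.projectPoints(c,np.zeros(3),np.zeros(3),K,np.array(f['D'],float))[0][:,0]
E
python3 - <<'E'
from h import *
np.set_printoptions(precision=4,suppress=True)
t=env.grab_frame('top'); s=env.grab_frame('side')
tc=lambda u,v:(260+u/4-.4,110+v/3.5-.4); sc=lambda u,v:(260+u/4-.4,205+v/4-.4)
for n,a,b,z in[('hinge',tc(453,490),sc(88,207),.098),('knob',tc(524,436),sc(182,225),.098),('hubtop',tc(556,400),sc(243,285),.09)]:
    print(n,tri(t,a,s,b),atz(t,a,z)[:2],atz(s,b,z)[:2])
# bed corners
c=[atz(t,tc(*p),.016)[:2] for p in[(170,50),(45,180),(553,549)]]; print(np.array(c)); d=c[1]-c[2]; print('bedlen',np.linalg.norm(d),'w',np.linalg.norm(c[0]-c[1]),'dir',d/np.linalg.norm(d))
for p in[(312,248)]: print('tin top',atz(t,tc(*p),.030))
print('pad top ends',[atz(t,tc(*p),.05)[:2] for p in[(456,268),(362,365)]])
print('stop',[atz(t,tc(*p),.056)[:2] for p in[(147,212),(292,150)]])
print('machine corner/edge',[atz(t,tc(*p),z)[:2] for p in[(328,120),(758,310)] for z in(.02,.1)])
E
```

```text
hinge (array([0.511 , 0.0095, 0.0955]), np.float64(0.0036465398866116247)) [0.5126 0.0097] [0.5087 0.0068]
knob (array([ 0.5394, -0.0213,  0.1066]), np.float64(0.0031060040964514205)) [ 0.5387 -0.0227] [ 0.5431 -0.0125]
hubtop (array([ 0.5594, -0.0402,  0.0871]), np.float64(0.0031870511362955298)) [ 0.5574 -0.0394] [ 0.5602 -0.0429]
[[ 0.7712  0.1262]
 [ 0.697   0.1893]
 [ 0.4853 -0.0483]]
bedlen 0.318245461530474 w 0.0974196893133071 dir [0.6653 0.7466]
tin top [0.6518 0.0611 0.03  ]
pad top ends [array([ 0.6348, -0.0045]), array([0.5834, 0.0418])]
stop [array([0.6677, 0.1395]), array([0.7002, 0.0706])]
machine corner/edge [array([0.7272, 0.0497]), array([0.7033, 0.057 ]), array([ 0.6136, -0.1543]), array([ 0.5996, -0.1293])]
```

```bash
python3 - <<'E'
import cv2
a=cv2.imread('pics/top0.png')[0:230,290:640]; cv2.imwrite('pics/topm.png',cv2.resize(a,None,fx=2.28,fy=2.28,interpolation=cv2.INTER_CUBIC))
a=cv2.imread('pics/side0.png')[90:400,270:640]; cv2.imwrite('pics/sidem.png',cv2.resize(a,None,fx=1.9,fy=1.9,interpolation=cv2.INTER_CUBIC))
E
```

```text
(no output)
```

View pics/topm.png

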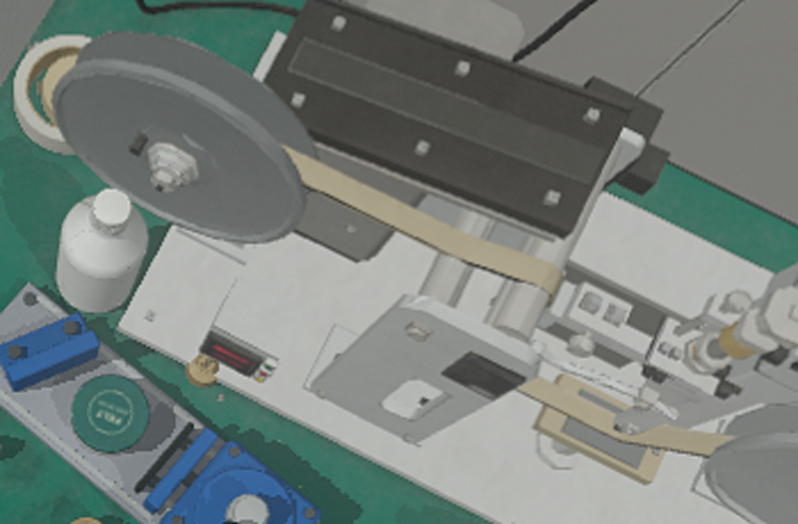

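View pics/sidem.png

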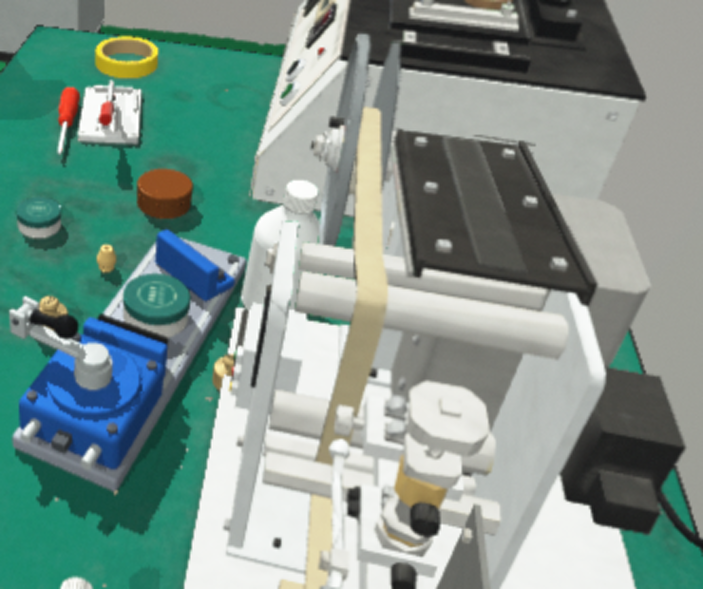

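```bash
python3 - <<'E'
from h import *
np.set_printoptions(precision=4,suppress=True)
t=env.grab_frame('top'); s=env.grab_frame('side')
T=lambda u,v:(290+u/2.28,v/2.28); S=lambda u,v:(270+u/1.9,90+v/1.9)
print('platetop left',tri(t,T(408,298),s,S(290,226)))
print('bottom',[atz(t,T(*p),z)[:2] for p in[(310,390),(418,445)] for z in(.02,.04)])
print('bottle top',tri(t,T(113,207),s,S(302,190)))
print('reel hub',tri(t,T(163,185),s,S(320,150)))
print('weight',env.search_frame(t,'small_weight')[0]['xyz'])
p0=np.array([.559,-.041]);n=np.array([.747,-.665])
print('far circle',p0+.07*n, 'clock',env.read_state()['clock'])
E
```

```text
platetop left (array([ 0.6724, -0.1173,  0.2552]), np.float64(0.00014030408283902706))
bottom [array([ 0.6685, -0.1129]), array([ 0.6638, -0.1075]), array([ 0.6183, -0.2018]), array([ 0.6147, -0.1945])]
bottle top (array([0.7851, 0.0608, 0.1461]), np.float64(0.0017590046727974744))
reel hub (array([0.7752, 0.0306, 0.2092]), np.float64(0.004000562038964482))
weight [0.6885, -0.0181, 0.0171]
far circle [ 0.6113 -0.0876] clock 1.75
```

```bash
python3 - <<'E'
from h import *
np.set_printoptions(precision=4,suppress=True)
ax=np.array([.559,-.041]);hi=np.array([.511,.0085]);u=(ax-hi)/np.linalg.norm(ax-hi)
yaw=np.degrees(np.arctan2(u[1],u[0])); kn=hi+.043*u; print(yaw,kn)
for p in [(*kn,.2),(*kn,.079),(*hi,.122),(*(ax+.07*u),.122),(ax[0]+.05,ax[1]+.05,.122),(ax[0]-.05,ax[1]-.05,.122)]:
    for y in (yaw,yaw+180): print(p,y,env.inverse_kinematics(p,[-90,0,y]))
E
```

```text
-45.881403996582115 [ 0.5409 -0.0224]
(np.float64(0.5409342709511713), np.float64(-0.02236971691839534), 0.2) -45.881403996582115 [  14.7992   14.962   -13.325    -0.      -61.713  -150.6806]
(np.float64(0.5409342709511713), np.float64(-0.02236971691839534), 0.2) 134.11859600341788 [ 14.7992  14.962  -13.325    0.     -61.713   29.3194]
(np.float64(0.5409342709511713), np.float64(-0.02236971691839534), 0.079) -45.881403996582115 [  14.7992   22.6265  -22.0482   -0.      -45.3254 -150.6806]
(np.float64(0.5409342709511713), np.float64(-0.02236971691839534), 0.079) 134.11859600341788 [ 14.7992  22.6265 -22.0482   0.     -45.3254  29.3194]
(np.float64(0.511), np.float64(0.0085), 0.122) -45.881403996582115 [  19.1736   16.8483  -23.4471   -0.      -49.7046 -155.055 ]
(np.float64(0.511), np.float64(0.0085), 0.122) 134.11859600341788 [ 19.1736  16.8483 -23.4471   0.     -49.7046  24.945 ]
(np.float64(0.6077302085251626), np.float64(-0.09125302754157383), 0.122) -45.881403996582115 [   6.5325   25.8996   -8.8298   -0.      -55.2706 -142.4139]
(np.float64(0.6077302085251626), np.float64(-0.09125302754157383), 0.122) 134.11859600341788 [  6.5325  25.8996  -8.8298   0.     -55.2706  37.5861]
(np.float64(0.6090000000000001), np.float64(0.009000000000000001), 0.122) -45.881403996582115 [  16.0573   25.4214   -9.6461   -0.      -54.9325 -151.9387]
(np.float64(0.6090000000000001), np.float64(0.009000000000000001), 0.122) 134.11859600341788 [ 16.0573  25.4214  -9.6461   0.     -54.9325  28.0613]
(np.float64(0.509), np.float64(-0.091), 0.122) -45.881403996582115 [   7.8656   17.3801  -22.6411   -0.      -49.9788 -143.747 ]
(np.float64(0.509), np.float64(-0.091), 0.122) 134.11859600341788 [  7.8656  17.3801 -22.6411   0.     -49.9788  36.253 ]
```

```bash
python3 - <<'E'
from h import *
np.set_printoptions(precision=4,suppress=True)
yaw=-45.9
env.goto([.530,-.012,.23],[-90,0,yaw])
s=env.read_state(); print(s['clock'],s['position'],s['tool_rot'],s['force'])
f=env.grab_frame('wrist'); cv2.imwrite('pics/w1.png',f['image'])
import pickle; pickle.dump({k:f[k] for k in f},open('w1.pkl','wb'))
for n in('knob','fold_hinge','crank_axis','grip'): print(n,[(np.round(r['xyz'],4),round(r['score'],2)) for r in env.search_frame(f,n)][:3])
for P in [(.511,.0085,.098),(.559,-.041,.098),(.541,-.0224,.098)]: print(project(f,P))
E
```

```text
4.0 [ 0.5301 -0.0116  0.23  ] [-89.9934  -0.0008 -45.843 ] [ 0.0989  0.8418 -0.0827]
knob [(array([ 0.5305, -0.0098,  0.1108]), 0.79)]
fold_hinge []
crank_axis [(array([0.5884, 0.0102, 0.0499]), 0.85)]
grip [(array([ 0.5317, -0.0112,  0.1069]), 0.58), (array([0.5861, 0.0101, 0.0496]), 0.26)]
[[319.6905 162.9699]]
[[319.626  221.9602]]
[[319.6726 200.747 ]]
```

View pics/w1.png

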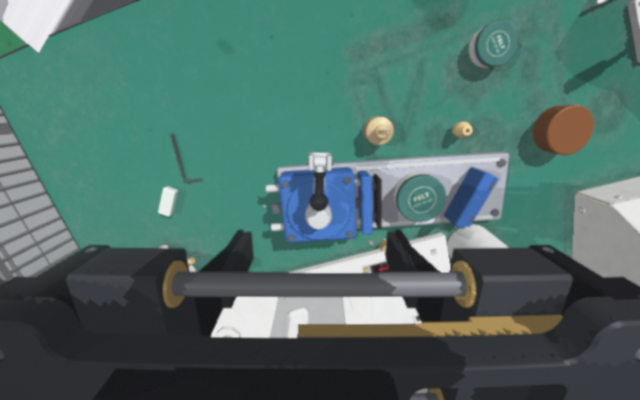

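```bash
python3 - <<'E'
from h import *
a=cv2.imread('pics/w1.png')[140:245,260:400]; cv2.imwrite('pics/w1c.png',cv2.resize(a,None,fx=5.5,fy=5.5,interpolation=cv2.INTER_CUBIC))
import pickle; f=pickle.load(open('w1.pkl','rb'))
print(project(f,[(.559,-.041,.087),(.559,-.041,.062)]))
E
```

```text
[[319.60595838 218.37210589]
 [319.56476764 211.00375308]]
```

View pics/w1c.png

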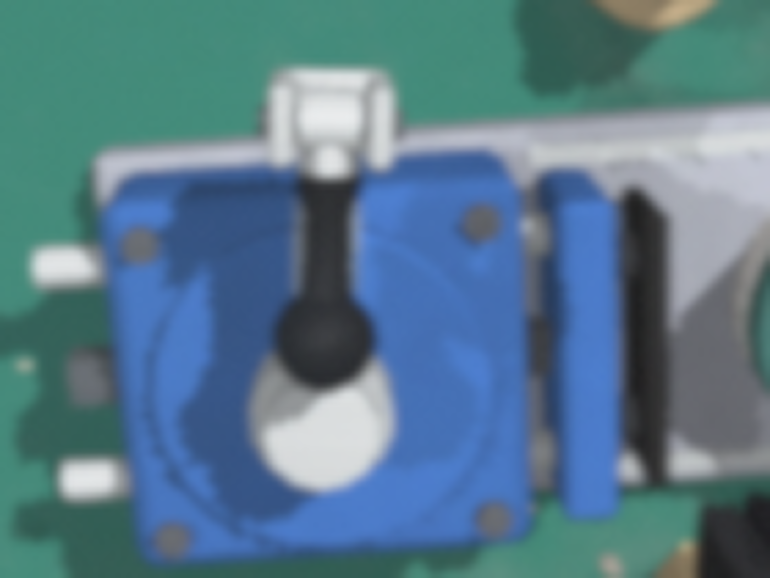

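```bash
cat >> h.py <<'E'
np.set_printoptions(precision=4,suppress=True)
AX=np.array([.5583,-.0417]); HI=np.array([.511,.0085]); U=(AX-HI)/np.linalg.norm(AX-HI); HI=AX-.070*U
YAW=-46.3; RPY=[-90,0,YAW]
def st(m=''):
    s=env.read_state(); print(m,round(s['clock'],2),s['position'],'F',s['force'],'op',round(s['opening'],3)); return s
E
python3 - <<'E'
from h import *
k=HI+.043*U; print(HI,U,k)
env.goto([*k,.16],RPY); st()
print(env.move_straight([*k,.080],rate=.1,force_limit=6)); st('down')
f=env.grab_frame('wrist'); cv2.imwrite('pics/w2.png',f['image'])
env.gripper_to(0.0,20); st('grip')
f=env.grab_frame('wrist'); cv2.imwrite('pics/w3.png',f['image'])
E
```

```text
[0.5103 0.0092] [ 0.6858 -0.7278] [ 0.5398 -0.022 ]
 4.64 [ 0.5398 -0.0223  0.1599] F [ 0.8489 -0.572   0.6841] op 0.999
False
down 5.59 [ 0.5405 -0.0219  0.0808] F [-0.4309  0.3724  0.6157] op 1.008
grip 6.76 [ 0.5398 -0.022   0.08  ] F [0.7143 0.6193 0.6814] op 0.219
```

View pics/w3.png

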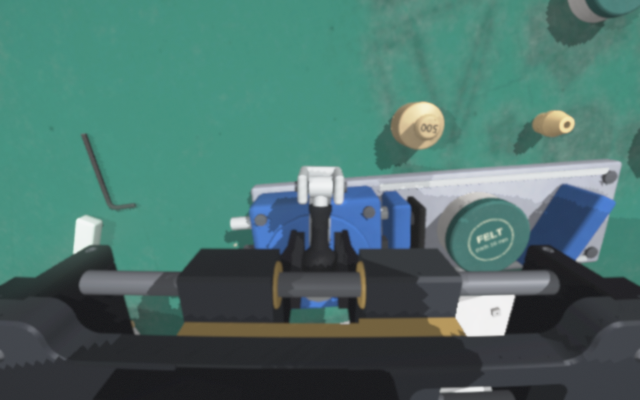

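The fingers hold the ball (opening 19 mm, ball at about (318,250)). Next I swing it up on the arc.

```bash
python3 - <<'E'
from h import *
for th in np.r_[np.arange(.2,1.5,.2),1.5,1.62]:
    p=HI+.043*np.cos(th)*U
    env.move_straight([*p,.098-.018+.043*np.sin(th)],rate=.08)
    s=st(f'{th:.2f}')
f=env.grab_frame('side'); cv2.imwrite('pics/s2.png',cv2.resize(f['image'][205:345,240:420],None,fx=4,fy=4,interpolation=cv2.INTER_CUBIC))
f=env.grab_frame('wrist'); cv2.imwrite('pics/w4.png',f['image'])
E
```

```text
0.20 7.07 [ 0.5387 -0.0209  0.0885] F [-0.8068  2.3983 -1.0112] op 0.21
0.40 7.33 [ 0.5364 -0.0187  0.0966] F [-1.8861  5.6322 -3.6933] op 0.218
0.60 7.58 [ 0.5331 -0.0153  0.1039] F [-1.0559  6.8342 -5.8408] op 0.215
0.80 7.84 [ 0.529 -0.011  0.11 ] F [-1.3877  7.9753 -9.5187] op 0.215
1.00 8.1 [ 0.524  -0.0062  0.1147] F [ -0.5935   8.0825 -12.6089] op 0.217
1.20 8.36 [ 0.5184 -0.0011  0.1182] F [  0.2834   5.7298 -16.252 ] op 0.218
1.40 8.62 [0.5128 0.0042 0.1204] F [  2.087    3.3633 -23.588 ] op 0.215
1.50 8.87 [0.5109 0.0064 0.1217] F [  1.921    0.6111 -26.0033] op 0.217
1.62 9.12 [0.5092 0.009  0.1232] F [  5.6787  -5.9628 -22.2068] op 0.224
```

View pics/s2.png

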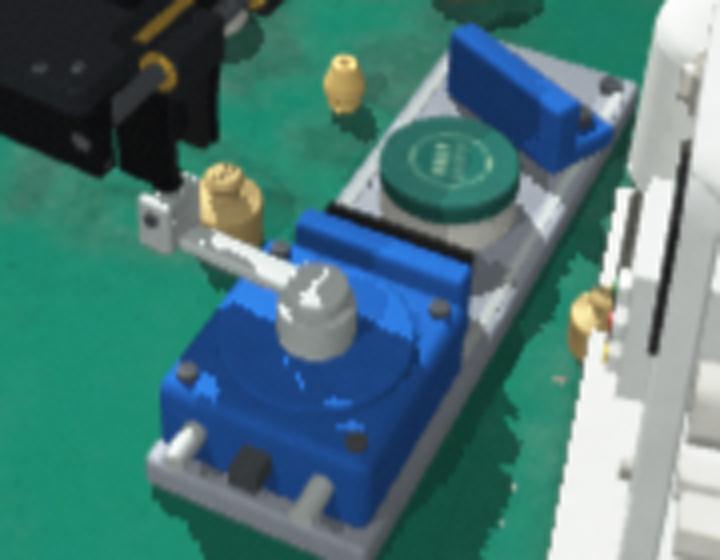

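View pics/w4.png

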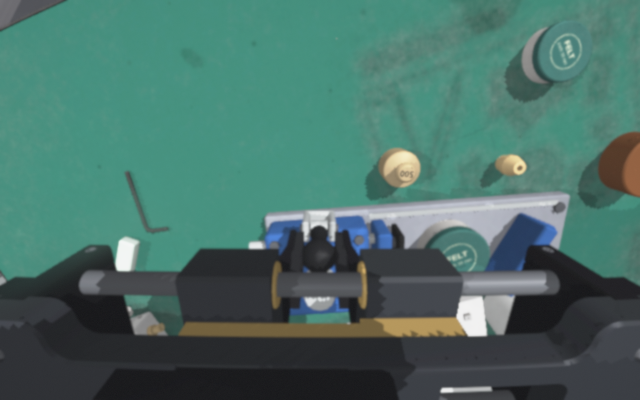

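```bash
python3 - <<'E'
from h import *
s=env.read_state(); p=s['position']
for i in range(5):
    s=st(); 
    if s['force'][2]>-4: break
    p=p-[0,0,.0008]; env.move_straight(p,rate=.02)
st('end')
d=(HI-s['position'][:2])@U; print('inward offset of hand from HI',-d, 'tang',(s['position'][:2]-HI)@[U[1],-U[0]])
E
```

```text
9.22 [0.5092 0.0089 0.1232] F [  5.0428  -6.3246 -22.0484] op 0.223
 9.47 [0.5095 0.0085 0.1231] F [  2.5864  -1.7044 -16.7485] op 0.223
 9.72 [0.5097 0.0086 0.1228] F [ 0.711  -3.4183 -8.001 ] op 0.221
 9.97 [0.5099 0.0087 0.1226] F [-2.5025 -2.9954  0.8293] op 0.222
end 9.97 [0.5099 0.0087 0.1226] F [-2.5025 -2.9954  0.8293] op 0.222
inward offset of hand from HI 0.00012407823876018693 tang 0.0006202199028524725
```

```bash
cat >> h.py <<'E'
PHI0=np.arctan2(-U[1],-U[0])
def pos(c,R,z): 
    a=PHI0-c; return np.array([AX[0]+R*np.cos(a),AX[1]+R*np.sin(a),z])
def comp(c,F):
    a=PHI0-c; r=np.array([np.cos(a),np.sin(a)]); t=np.array([np.sin(a),-np.cos(a)]); return F[:2]@r, F[:2]@t
def wind(c,R,z,rate,m=''):
    env.move_straight(pos(c,R,z),rate=rate); s=env.read_state(); fr,ft=comp(c,s['force'])
    dx=s['position'][:2]-AX
    print(m,f"c={c:.3f} t={s['clock']:.2f} Fr={fr:.1f} Ft={ft:.1f} Fz={s['force'][2]:.1f} r={np.hypot(*dx)*1e3:.1f} cact={(PHI0-np.arctan2(dx[1],dx[0])+np.pi)%(2*np.pi)-np.pi:.3f} z={s['position'][2]:.4f}"); return fr,ft,s
E
python3 - <<'E'
from h import *
for c in (.1,.25,.4,.6,.8,1.0): wind(c,.0708,.1215,.08)
f=env.grab_frame('side'); cv2.imwrite('pics/s3.png',cv2.resize(f['image'][205:345,240:420],None,fx=4,fy=4,interpolation=cv2.INTER_CUBIC))
E
```

```text
c=0.100 t=10.22 Fr=-2.8 Ft=-1.7 Fz=-0.4 r=70.1 cact=0.121 z=0.1226
 c=0.250 t=10.50 Fr=-4.1 Ft=0.0 Fz=1.9 r=70.2 cact=0.272 z=0.1225
 c=0.400 t=10.78 Fr=-4.4 Ft=-0.2 Fz=3.3 r=70.4 cact=0.414 z=0.1225
 c=0.600 t=11.11 Fr=-5.1 Ft=0.0 Fz=3.0 r=70.4 cact=0.610 z=0.1225
 c=0.800 t=11.43 Fr=-5.6 Ft=0.4 Fz=4.2 r=70.5 cact=0.806 z=0.1225
 c=1.000 t=11.76 Fr=-3.9 Ft=0.3 Fz=5.8 r=70.6 cact=1.004 z=0.1225
```

View pics/s3.png

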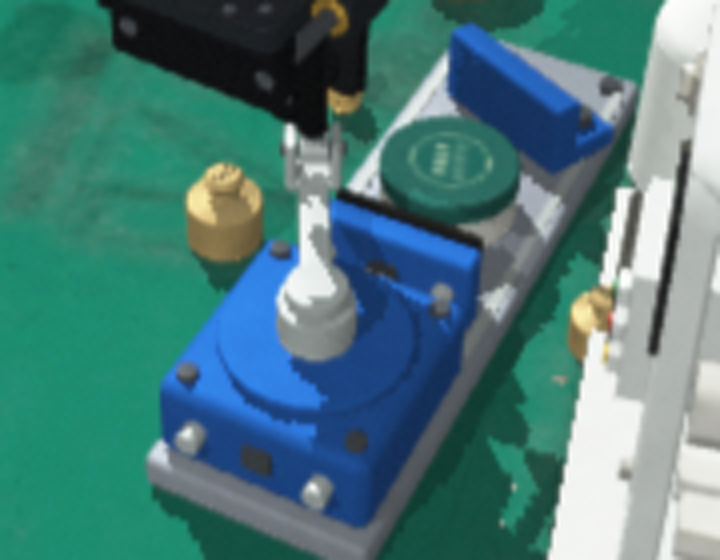

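```bash
python3 - <<'E'
from h import *
for c in np.arange(1.2,2.41,.2):
    fr,ft,s=wind(c,.0706,.1220,.08)
    if ft<-3 or abs(fr)>12: break
f=env.grab_frame('top'); cv2.imwrite('pics/t3.png',cv2.resize(f['image'][110:280,260:450],None,fx=4,fy=3.5,interpolation=cv2.INTER_CUBIC))
f=env.grab_frame('side'); cv2.imwrite('pics/s4.png',cv2.resize(f['image'][205:345,240:420],None,fx=4,fy=4,interpolation=cv2.INTER_CUBIC))
E
```

```text
c=1.200 t=12.13 Fr=-3.6 Ft=0.4 Fz=5.2 r=70.5 cact=1.198 z=0.1225
 c=1.400 t=12.46 Fr=-2.8 Ft=-0.1 Fz=4.8 r=70.7 cact=1.399 z=0.1225
 c=1.600 t=12.78 Fr=-2.2 Ft=0.3 Fz=5.1 r=70.8 cact=1.598 z=0.1225
 c=1.800 t=13.11 Fr=-2.7 Ft=-0.0 Fz=5.2 r=71.0 cact=1.796 z=0.1225
 c=2.000 t=13.43 Fr=-1.7 Ft=0.6 Fz=5.2 r=71.2 cact=1.996 z=0.1225
 c=2.200 t=13.76 Fr=-0.3 Ft=-0.6 Fz=5.1 r=71.4 cact=2.196 z=0.1225
 c=2.400 t=14.08 Fr=1.4 Ft=-1.2 Fz=5.4 r=71.6 cact=2.397 z=0.1225
```

View pics/s4.png

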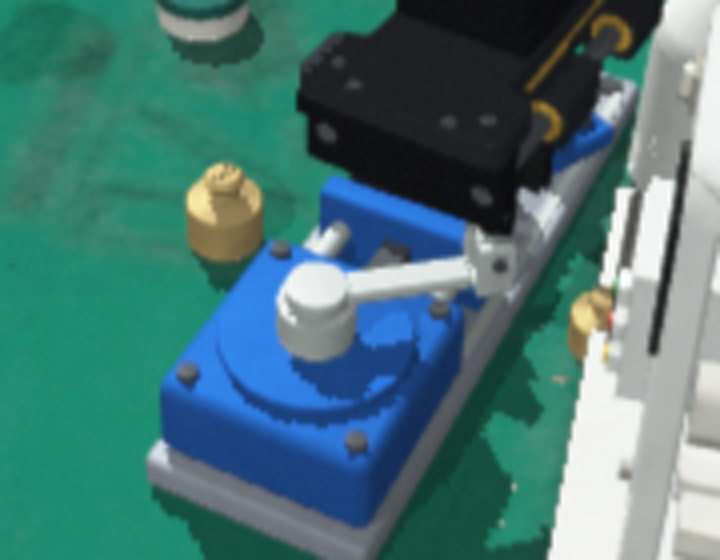

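View pics/t3.png

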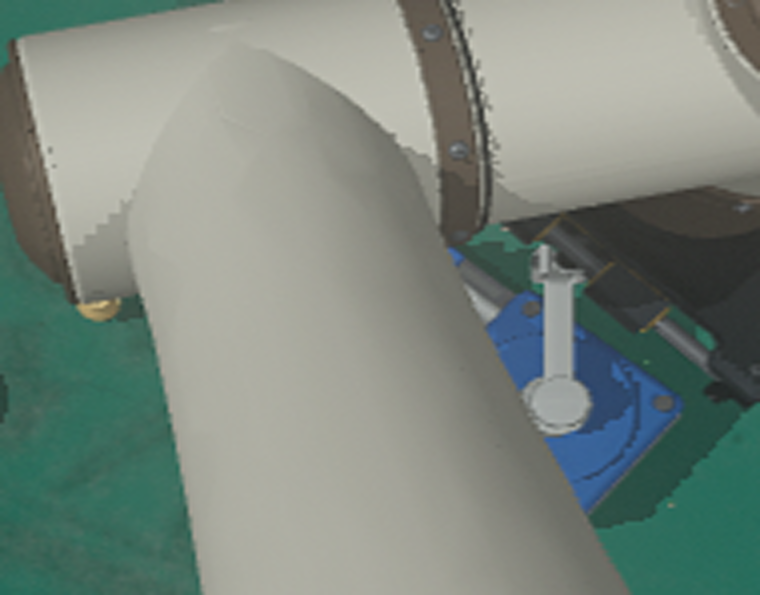

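```bash
cat > fine.py <<'E'
from h import *
import sys,json
c,R,z,cend=map(float,sys.argv[1:5])
hist=[]
step=.1
while c<cend-1e-6:
    c+=step
    tr=env.move_straight(pos(c,R,z),rate=.06,force_limit=8); env.dwell(.06)
    F=[];
    for _ in range(1):
        s=env.read_state(); F.append(s['force'])
    fr,ft=comp(c,np.mean(F,0)); print(f"c={c:.3f} R={R*1e3:.1f} t={s['clock']:.2f} Fr={fr:.1f} Ft={ft:.1f} Fz={F[0][2]:.1f} {'TRIP' if tr else ''}")
    if ft<-2.9 or tr or abs(fr)>14: print('STOP'); break
    if fr>-2: R+=.0006
    elif fr<-5: R-=.0006
    step=.1 if ft>-2. else .04
E
python3 fine.py 2.4 .0718 .122 3.6
```

```text
c=2.500 R=71.8 t=14.51 Fr=-0.5 Ft=-1.5 Fz=5.7 
c=2.600 R=72.4 t=14.83 Fr=-0.6 Ft=-0.5 Fz=5.7 
c=2.700 R=73.0 t=15.17 Fr=-1.3 Ft=-1.9 Fz=5.5 
c=2.800 R=73.6 t=15.50 Fr=-2.5 Ft=-1.1 Fz=6.4 
c=2.900 R=73.6 t=15.83 Fr=-3.5 Ft=-0.7 Fz=6.7 
c=3.000 R=73.6 t=16.17 Fr=-3.0 Ft=-1.1 Fz=7.4 
c=3.100 R=73.6 t=16.50 Fr=-2.5 Ft=-1.9 Fz=7.1 
c=3.200 R=73.6 t=16.83 Fr=-2.8 Ft=-2.4 Fz=6.3 
c=3.240 R=73.6 t=17.14 Fr=-3.4 Ft=-2.4 Fz=6.7 
c=3.280 R=73.6 t=17.45 Fr=-3.4 Ft=-2.9 Fz=7.0 
STOP
```

```bash
python3 - <<'E'
from h import *
for i in range(4):
    s=env.read_state(); print(comp(3.28,s['force'])); env.dwell(.05)
f=env.grab_frame('side'); cv2.imwrite('pics/s5.png',cv2.resize(f['image'][195:345,240:440],None,fx=4,fy=4,interpolation=cv2.INTER_CUBIC))
f=env.grab_frame('wrist'); cv2.imwrite('pics/w5.png',f['image'])
E
```

```text
(np.float64(-3.393345273026864), np.float64(-2.947562927206867))
(np.float64(-3.9826868392510693), np.float64(-3.7045737075532332))
(np.float64(-3.4331745411397554), np.float64(-2.215937282268389))
(np.float64(-3.080226691865308), np.float64(-2.5182117661671226))
```

View pics/s5.png

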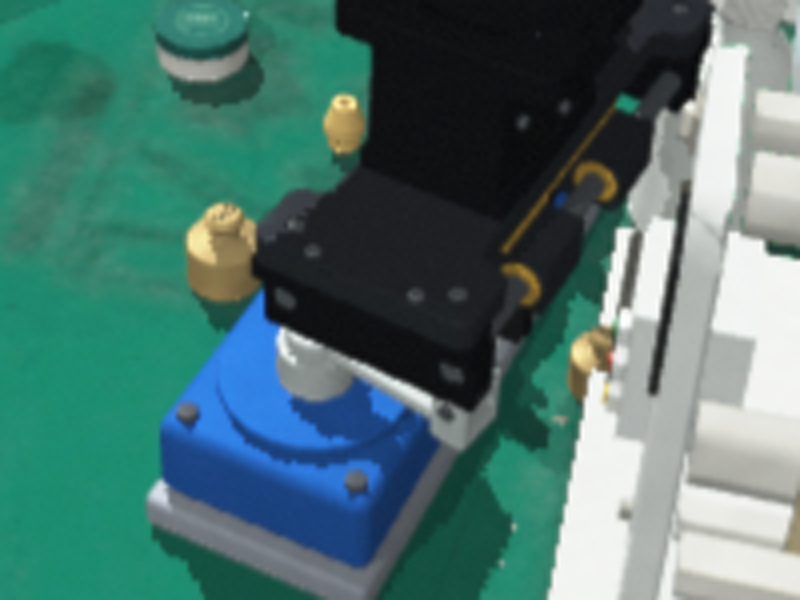

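View pics/w5.png

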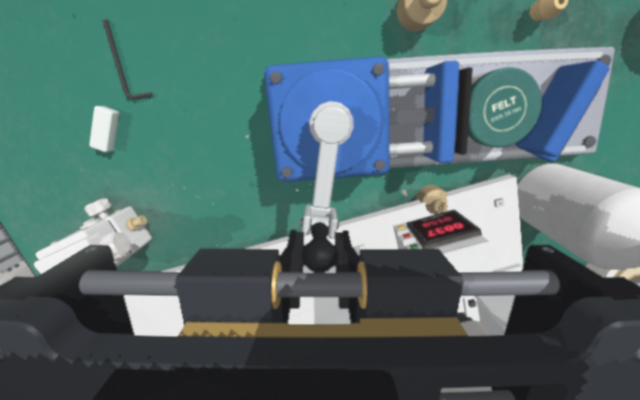

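```bash
python3 - <<'E'
from h import *
a=cv2.imread('pics/w5.png')[35:185,425:625]; cv2.imwrite('pics/w5c.png',cv2.resize(a,None,fx=4,fy=4,interpolation=cv2.INTER_CUBIC))
E
```

```text
(no output)
```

View pics/w5c.png

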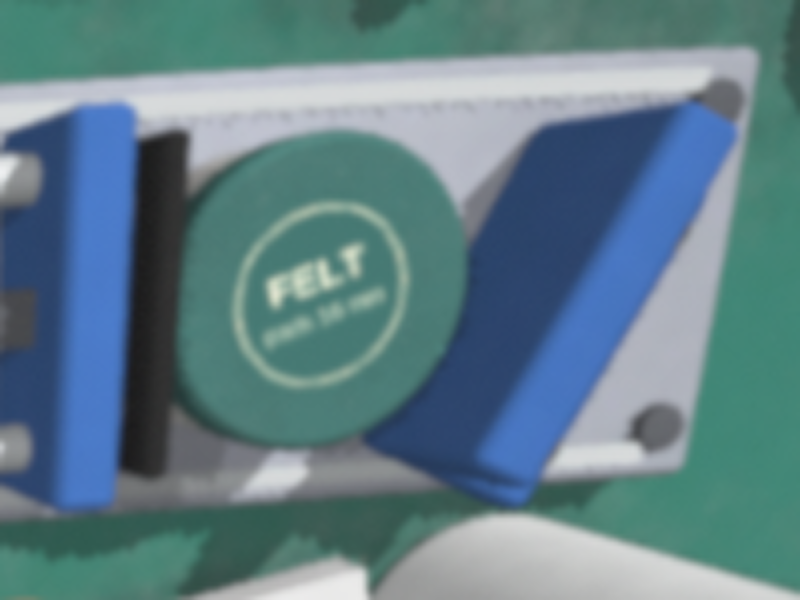

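The wrist view shows the tin now touching both the pad and the skewed end stop (image (541,115)). The average hold force of 2.8 N means about 10 N of squeeze, so I continue in tiny strokes.

```bash
cat > tiny.py <<'E'
from h import *
import sys
c,R,z,cend=map(float,sys.argv[1:5])
def hold(c):
    F=[]
    for i in range(8): env.dwell(.04); F.append(env.read_state()['force'])
    return comp(c,np.mean(F,0)),np.mean(F,0)[2]
while c<cend-1e-6:
    c+=.025
    env.move_straight(pos(c,R,z),rate=.03); s=env.read_state(); m=comp(c,s['force'])
    (fr,ft),fz=hold(c); print(f"c={c:.3f} t={s['clock']:.2f} Fr={fr:.2f} Ft={ft:.2f} Fz={fz:.1f} endF={m[1]:.1f}")
    if ft<-4: break
E
python3 tiny.py 3.28 .0736 .122 3.33; python3 - <<'E'
from h import *
f=env.grab_frame('wrist'); cv2.imwrite('pics/w6c.png',cv2.resize(f['image'][35:185,425:625],None,fx=4,fy=4,interpolation=cv2.INTER_CUBIC))
E
```

```text
c=3.305 t=18.00 Fr=-3.16 Ft=-3.23 Fz=5.6 endF=-2.8
c=3.330 t=18.58 Fr=-3.57 Ft=-3.26 Fz=5.7 endF=-3.8
```

View pics/w6c.png

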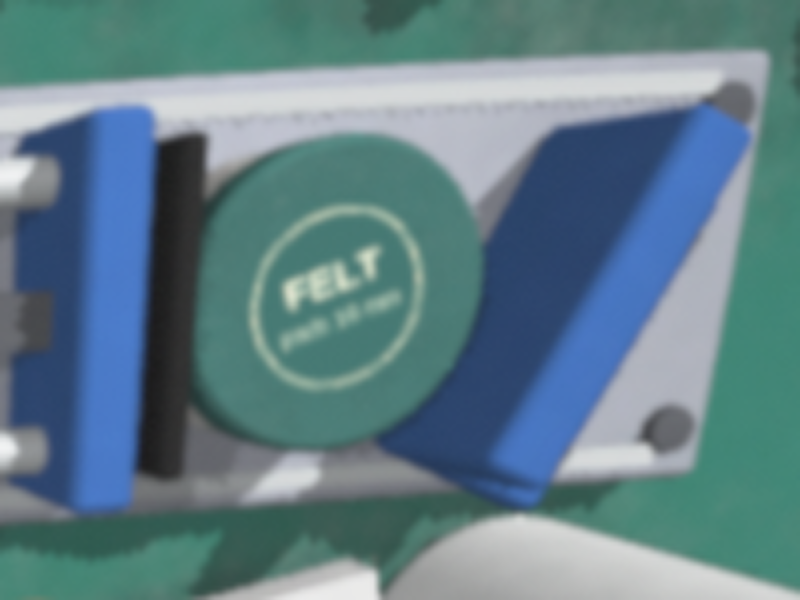

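```bash
python3 tiny.py 3.33 .0736 .122 3.405
```

```text
c=3.355 t=19.22 Fr=-3.29 Ft=-3.23 Fz=5.6 endF=-4.0
c=3.380 t=19.80 Fr=-3.43 Ft=-3.36 Fz=5.6 endF=-3.9
c=3.405 t=20.38 Fr=-3.63 Ft=-3.70 Fz=5.2 endF=-3.4
```

```bash
cat > look.py <<'E'
from h import *
import sys,pickle
f=env.grab_frame('wrist'); n=sys.argv[1]; pickle.dump(dict(f),open(n+'.pkl','wb')); cv2.imwrite(f'pics/{n}.png',f['image'])
im=f['image']; hsv=cv2.cvtColor(im,cv2.COLOR_BGR2HSV)
# lid via network mask
m=[r for r in env.trace(f,'tin')]
D=np.array([.68,.733])
for r in m[:3]:
    ys,xs=np.nonzero(r['mask']); print('mask',round(r['score'],2),xs.mean().round(2),ys.mean().round(2),xs.min(),xs.max(), atz(f,(xs.mean(),ys.mean()),.046))
E
python3 look.py a1; python3 tiny.py 3.405 .0736 .122 3.43; python3 look.py a2
```

```text
mask 0.67 513.33 108.52 479 551 [0.6546 0.0703 0.046 ]
c=3.430 t=21.07 Fr=-3.77 Ft=-3.76 Fz=5.1 endF=-3.7
mask 0.82 515.69 109.2 480 553 [0.6549 0.0705 0.046 ]
```

```bash
cat > cmp.py <<'E'
from h import *
import sys,pickle
a=pickle.load(open(sys.argv[1]+'.pkl','rb')); b=pickle.load(open(sys.argv[2]+'.pkl','rb'))
# features via LK, regions in image a
g=[cv2.cvtColor(x['image'],cv2.COLOR_BGR2GRAY) for x in(a,b)]
for n,(x0,y0,x1,y1),z in eval(sys.argv[3]):
    m=np.zeros_like(g[0]); m[y0:y1,x0:x1]=255
    p=cv2.goodFeaturesToTrack(g[0],25,.02,4,mask=m); q,s,e=cv2.calcOpticalFlowPyrLK(g[0],g[1],p,None,winSize=(15,15))
    q=q[s[:,0]==1,0];p=p[s[:,0]==1,0]
    d=np.array([atz(b,v,z)-atz(a,u,z) for u,v in zip(p,q)])[:,:2]*1e3
    print(n,len(d),'world shift mm',np.median(d,0))
E
python3 - <<'E'
import cv2
a=cv2.imread('pics/a2.png')[20:185,375:635]; cv2.imwrite('pics/a2c.png',cv2.resize(a,None,fx=3,fy=3,interpolation=cv2.INTER_CUBIC))
E
```

```text
(no output)
```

View pics/a2c.png

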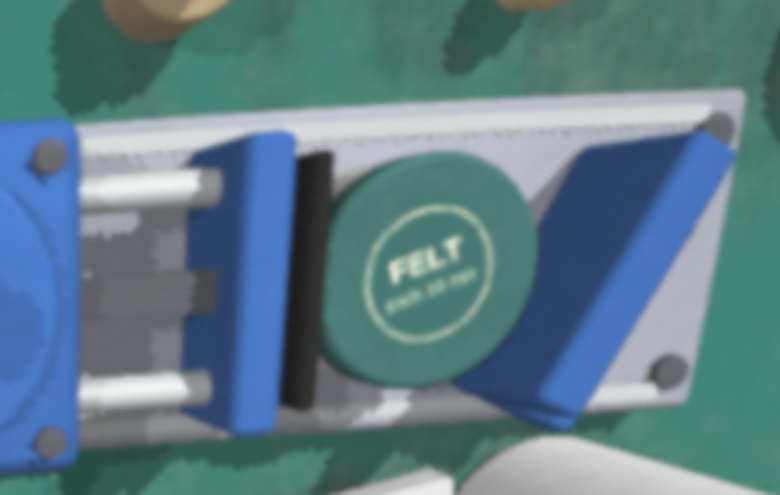

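```bash
python3 - <<'E'
from h import *
import pickle
f=pickle.load(open('a2.pkl','rb'))
P=lambda u,v,z:atz(f,(375+u/3-.33,20+v/3-.33),z)[:2]
for nm,a,b,z in[('top edge',(545,410),(695,135),.056),('bottom edge',(457,383),(580,150),.016)]:
    p,q=P(*a,z),P(*b,z); t=(q-p)/np.linalg.norm(q-p); print(nm,p,q,np.linalg.norm(q-p),end=' ')
    c=P(430,268,.046); r=c-p; n=np.array([t[1],-t[0]]); print('tin c',c,'perp dist to face',abs(r@n)-.033)
    d=P(740,95,.016)-P(80,128,.016); d/=np.linalg.norm(d); print('bed dir',d,'angle n-bed',np.degrees(np.arccos(abs(n@d))),'travel',(abs(r@n)-.033)/abs(n@d))
p,q=P(333,152,.050),P(316,408,.050); print('pad face',p,q,np.linalg.norm(q-p))
E
```

```text
top edge [0.7088 0.0691] [0.6755 0.14  ] 0.07836992777317789 tin c [0.6562 0.072 ] perp dist to face 0.01327630567438648
bed dir [0.6696 0.7427] angle n-bed 22.804729895930755 travel 0.014402101249075327
bottom edge [0.7089 0.0723] [0.6767 0.142 ] 0.0767763322791438 tin c [0.6562 0.072 ] perp dist to face 0.014921207142407703
bed dir [0.6696 0.7427] angle n-bed 23.144292825401962 travel 0.016227206399809443
pad face [0.6102 0.0685] [0.6626 0.0235] 0.0689838816846582
```

The wrist view, after correcting for parallax, shows the tin still about 15 mm short of the skewed stop. The force seen so far is therefore only crank friction wound up by slow tiny strokes, so I keep winding free.

```bash
sed -e 's/ft<-2.9/ft<-5/' -e 's/step=.1 if ft>-2. else .04/step=.1/' fine.py > fine2.py; python3 fine2.py 3.43 .0736 .122 4.2; python3 look.py a3
```

```text
c=3.530 R=73.6 t=21.83 Fr=-4.3 Ft=-2.5 Fz=6.4 
c=3.630 R=73.6 t=22.17 Fr=-4.0 Ft=-2.2 Fz=5.8 
c=3.730 R=73.6 t=22.50 Fr=-3.9 Ft=-0.8 Fz=6.0 
c=3.830 R=73.6 t=22.83 Fr=-5.5 Ft=-2.3 Fz=6.3 
c=3.930 R=73.0 t=23.17 Fr=-4.2 Ft=-1.2 Fz=5.7 
c=4.030 R=73.0 t=23.50 Fr=-4.4 Ft=-2.0 Fz=6.4 
c=4.130 R=73.0 t=23.83 Fr=-5.1 Ft=-0.6 Fz=5.4 
c=4.230 R=72.4 t=24.17 Fr=-5.1 Ft=-0.8 Fz=6.3 
mask 0.93 563.53 151.52 531 597 [0.6598 0.0771 0.046 ]
mask 0.22 529.4 155.63 519 540 [0.6398 0.0525 0.046 ]
```

View pics/a3.png

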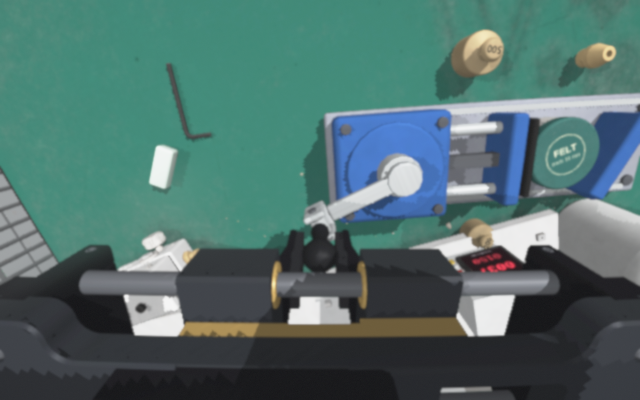

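```bash
python3 fine2.py 4.23 .0721 .122 4.5; cat > med.py <<'E'
from h import *
import sys
c,R,z,cend,step,thr=map(float,sys.argv[1:7])
while c<cend-1e-6:
    c+=step
    env.move_straight(pos(c,R,z),rate=.06); s=env.read_state(); F=[]
    for i in range(4): env.dwell(.03); F.append(env.read_state()['force'])
    F=np.mean(F,0); fr,ft=comp(c,F); print(f"c={c:.3f} R={R*1e3:.1f} t={s['clock']:.2f} Fr={fr:.2f} Ft={ft:.2f} Fz={F[2]:.1f} end={comp(c,s['force'])[1]:.1f}")
    if ft<thr: print('STOP'); break
    if fr>-2: R+=.0006
    elif fr<-5: R-=.0006
E
python3 med.py 4.53 .0718 .122 4.77 .06 -2.8; python3 look.py a4
```

```text
c=4.330 R=72.1 t=24.59 Fr=-5.2 Ft=-0.6 Fz=6.4 
c=4.430 R=71.5 t=24.92 Fr=-3.5 Ft=-1.0 Fz=5.1 
c=4.530 R=71.5 t=25.24 Fr=-4.3 Ft=-1.7 Fz=5.7 
c=4.590 R=71.8 t=25.49 Fr=-4.22 Ft=-3.09 Fz=4.6 end=-3.0
STOP
mask 0.77 567.34 176.66 536 602 [0.6612 0.0799 0.046 ]
```

```bash
python3 - <<'E'
import cv2
a=cv2.imread('pics/a4.png')[100:260,480:640]; cv2.imwrite('pics/a4c.png',cv2.resize(a,None,fx=3.7,fy=3.7,interpolation=cv2.INTER_CUBIC))
E
python3 - <<'E'
from h import *
F=[]
for i in range(6): env.dwell(.03); F.append(env.read_state()['force'])
print(comp(4.59,np.mean(F,0)))
E
```

```text
(np.float64(-4.307188858289756), np.float64(-2.7072499090239037))
```

View pics/a4c.png

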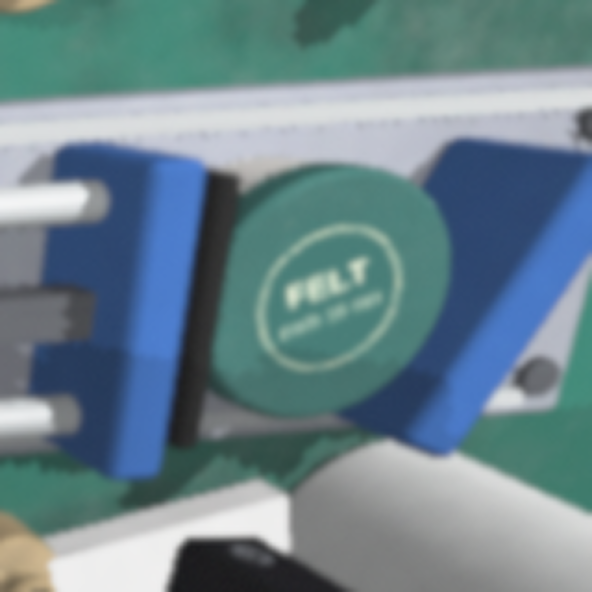

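```bash
cat > gap.py <<'E'
from h import *
import pickle
def gap(n,ox,oy,sc,a,b,cc):
    f=pickle.load(open(n+'.pkl','rb')); P=lambda u,v,z:atz(f,(ox+u/sc-.35,oy+v/sc-.35),z)[:2]
    p,q=P(*a,.056),P(*b,.056); t=(q-p)/np.linalg.norm(q-p); c=P(*cc,.046); nn=np.array([t[1],-t[0]])
    g=abs((c-p)@nn)-.033; d=np.array([.6696,.7427]); print(n,'face',p,q,'tin',c,'gap',g,'travel',g/abs(nn@d))
E
python3 - <<'E'
from gap import *
gap('a4',480,100,3.7,(410,440),(585,157),(333,293))
E
python3 med.py 4.59 .0718 .122 4.72 .07 -4
```

```text
a4 face [0.7057 0.0702] [0.6732 0.1382] tin [0.6647 0.0804] gap -0.00047916064805753056 travel -0.000518491685005392
c=4.660 R=71.8 t=26.18 Fr=-4.23 Ft=-3.72 Fz=4.0 end=-3.9
c=4.730 R=71.8 t=26.56 Fr=-3.93 Ft=-5.13 Fz=2.9 end=-4.9
STOP
```

```bash
python3 look.py a5; python3 - <<'E'
from h import *
F=[]
for i in range(10): env.dwell(.03); F.append(env.read_state()['force'])
print(comp(4.73,np.mean(F,0)), np.mean(F,0), env.read_state()['clock'],env.read_state()['position'])
a=cv2.imread('pics/a5.png')[100:260,480:640]; cv2.imwrite('pics/a5c.png',cv2.resize(a,None,fx=3.7,fy=3.7,interpolation=cv2.INTER_CUBIC))
E
python3 cmp.py a4 a5 "[('tin',(555,160,595,205),.046),('stop',(590,135,640,225),.056),('jaw',(485,130,535,230),.05),('bed',(480,110,640,135),.016),('weight500',(460,60,540,110),.03)]"
```

```text
mask 0.89 565.38 185.62 535 599 [0.6609 0.0805 0.046 ]
mask 0.68 626.23 2.63 612 639 [0.5669 0.2002 0.046 ]
mask 0.62 479.43 92.87 454 505 [0.5359 0.0711 0.046 ]
(np.float64(-4.186950090723938), np.float64(-4.655621562839416)) [ 6.23   -0.627   3.2298] 27.125 [ 0.5072 -0.0907  0.1225]
tin 20 world shift mm [0.1258 0.0875]
stop 20 world shift mm [-0.634   0.6177]
jaw 25 world shift mm [0.4365 1.0955]
bed 8 world shift mm [0.0687 0.0901]
weight500 25 world shift mm [-0.0229 -0.2203]
```

View pics/a5c.png

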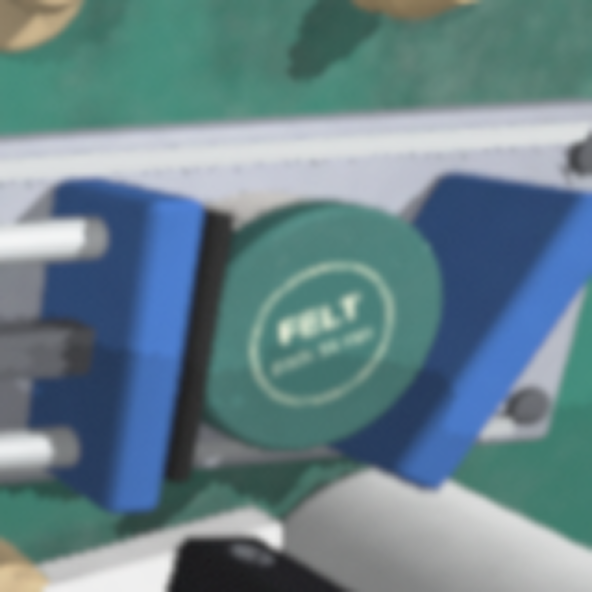

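Between the last two looks the tin stayed put (0.15 mm) while the jaw advanced about 1.1 mm, so the springs carry roughly 20–25 N. The hold force of 4.65 N agrees. I release now.

```bash
python3 - <<'E'
from h import *
env.gripper_to(0.55); s=st('open')
p=s['position']; env.move_straight([p[0],p[1],.24],rate=.08); st('up')
env.goto([.40,-.02,.30],RPY); st('away')
t=env.grab_frame('top'); cv2.imwrite('pics/t9.png',cv2.resize(t['image'][110:280,260:450],None,fx=4,fy=3.5,interpolation=cv2.INTER_CUBIC))
f=env.grab_frame('side'); cv2.imwrite('pics/s9.png',cv2.resize(f['image'][195:345,240:440],None,fx=4,fy=4,interpolation=cv2.INTER_CUBIC))
f=env.grab_frame('wrist'); cv2.imwrite('pics/w9.png',f['image'])
E
```

```text
open 27.92 [ 0.5051 -0.09    0.122 ] F [-0.1469  0.1192  0.6192] op 0.548
up 29.54 [ 0.5048 -0.09    0.2394] F [ 0.0752 -0.0299 -0.3526] op 0.552
away 30.16 [ 0.3999 -0.0197  0.3002] F [ 0.0082 -0.1164  0.4332] op 0.549
```

View pics/s9.png

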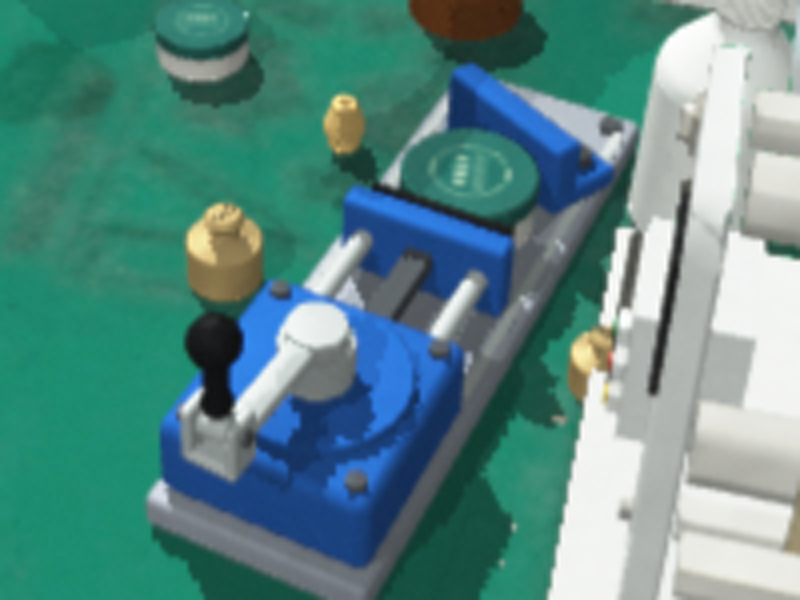

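View pics/w9.png

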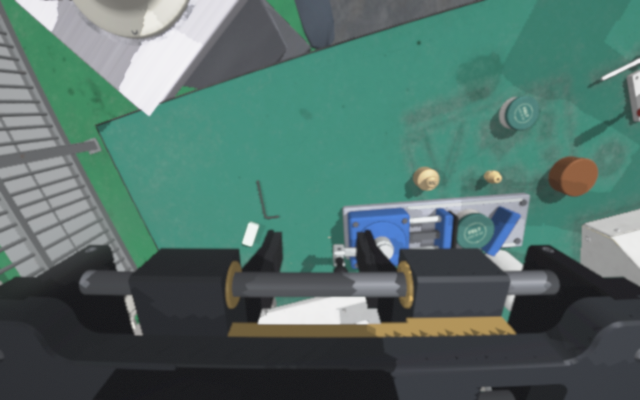

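View pics/t9.png

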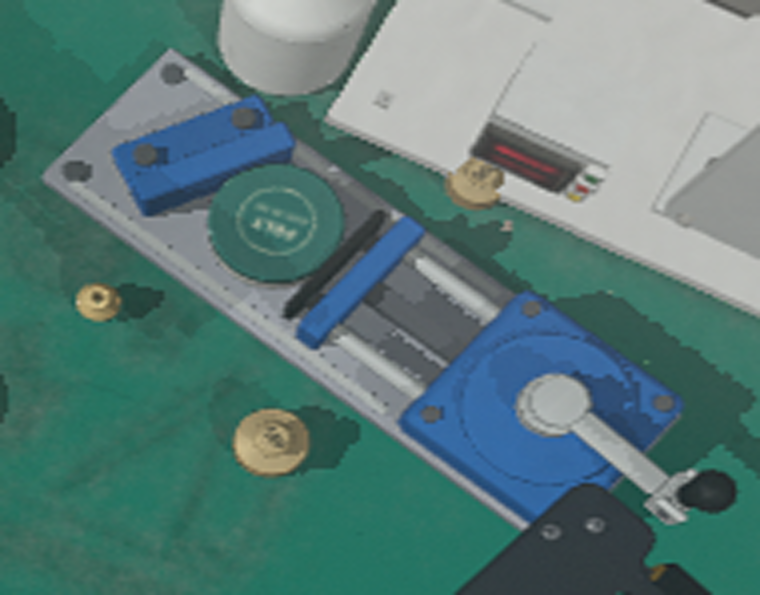

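```bash
python3 -c "
from workcell import env
env.dwell(.3); print(env.close_job(), env.read_state()['clock'])"
```

```text
the job is handed in; nothing more can be done
the job is handed in; nothing more can be done
```

I swung the grip up to its stop and wound the crank clockwise by it, about 4.7 rad, until the tin was squeezed against the end stop. Then I let go and handed the job in; the last clock reading before that was 30.2 s of the 61 s. No verdict was reported.

**Squeeze:** about 20–25 N, inferred rather than measured directly. Over the last 0.14 rad the tin stayed still (0.15 mm) while the jaw advanced about 1.1 mm, and the grip pushed back with about 4.7 N. I did not measure it again after letting go.

**Final pictures:** The grip stands upright, the tin touches both the pad and the skewed end stop, and the bystanders look where they were. The hand is clear, with no force on the tool beyond sensor noise.

**A check that disagreed:** At about 3.3 rad the hold force (2.9–3.7 N) looked like a squeeze. The wrist picture showed the tin still about 15 mm from the stop, so this was only crank friction built up by very small strokes. I went on winding, and the force fell back to about 1 N until real contact at about 4.6 rad.

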